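# Reset the laser interlock under its dust cover

## Robot

A 6-joint arm with a two-finger parallel gripper is mounted at the origin on the work surface. World frame = base frame: x ahead of the robot, y to its left, z up, the work surface at z = 0. Lengths are in m, angles in degrees, forces in N, time in s.
With the tool pointing down it reaches from about 0.35 to 0.875 m from the base axis. Payload 4.2 kg.
Tool frame: the origin (TCP) lies on the centre line of the jaws, within the pads' length; the fingertips stand 25 mm ahead of it and the grasp point (between the pads) lies 6 mm ahead of it; z points along the fingers, y is the line along which they close (so a half turn about z gives the same grasp; the last joint's range is limited). The gripper opens to 87 mm and grips with 3 to 60 N. Pads are 19 mm wide; open, the fingers measure 117 mm over their backs; the gripper's body (75 mm by 190 mm) begins 51 mm behind the grasp point.
Start: joints at [-57.72, 22.042, 0.453, 0, -68.411, -14.817], TCP at [0.188, -0.596, 0.248] pointing down, gripper open.
Joint ranges: [-179.83, 179.83], [-69.29, 118.12], [-61.27, 80.66], [-181.25, 117.63], [-171.15, -9.14], [-177.46, 177.46]. Speed limits (degrees/s): [159.86, 159.86, 180, 180, 180, 180].

## Interface

Orientations are given as a 3x3 rotation matrix whose columns are the frame's x, y, z axes.
In Python, from station import r gives the robot as it stands.
- The arm moves only by the tool move_arm, never from a script. Its argument "series" is a list of rows, each an object with "grip": the opening, from 0 (shut) to 1 (fully open); "xyz": the shift along the tool's x, y, z in mm, a list of three; "angular": the turn, a rotation vector about the tool's x, y, z in rad, a list of three. A call has 1 to 10 rows; each row is the pose to reach, as a shift and turn from the pose commanded when the call began, along the tool's axes at that moment; what a row does not reach only later rows make up. A row lasts 1/10 s, in which the tool goes at most 50 mm and 8.59 degrees, less where a joint would pass 70% of its speed; a pose out of reach is approached as far as the arm can. A call with a gripper value outside its range is refused whole. The fingers move at their own pace and stop on an object; the grip force is fixed at half the most. Time passes only in rows, so rows that repeat a pose let the fingers close. It gives the time, the measured TCP pose, the force, the opening and the grip force at its end, in the units of the state.
- r.sense(): the state, without advancing time (a new reading comes with each control period).
- r.capture(name): name is "side" or "top" or "wrist"; returns a dict with "img" (420x560x3 uint8, red, green, blue), "camera_matrix" (3x3 intrinsics, pixels), "rvec" (rotation vector, rad) and "tvec" (3), from world to camera coordinates, as OpenCV has them; the wrist camera has in their place "hand_eye" (4x4, takes a point from camera to tool coordinates, whose origin is the TCP and whose axes are the flange's). Camera axes: x right, y down, z forward; pixel columns grow to the right and rows downward; lengths in m; the calibration is good to about 2 mm. A picture is of the moment at which its call begins: read the wrist's pose just before it. There is no depth.
- r.finish_job(): hands the job in; it is judged then, once.
The state is a dict: "time_s": time; "joints": joint angles; "joint_velocities": joint speeds; "effort": joint torques, N m; "tcp_pos": TCP position; "ee_rot": TCP orientation; "wrist_force": force on the tool from outside, world axes, zero at the start; "moment": the same for the moment, N m; "gripper_width": opening from 0.0 (shut) to 1.0 (fully open); "gripper_force": force on a finger pad.
Only numpy, scipy, OpenCV 4.12 (cv2) and the standard library are available. Lean on these libraries where they do the work, as an engineer would, in place of code of your own. Each camera call takes 0.05 s, during which the arm holds its last target. There are 200 camera calls.

## Task

Reset the laser interlock on the long black unit: slide its metal dust cover all the way along to the other end so that the button under it is exposed, press that button right down and hold it a moment, then slide the cover fully home over the button again. Do not press the bare button of the square controller box.

Things in the scene. Friction and masses are not known exactly. Their poses are not given: they have to be found in the camera images.
- unit: Interlock unit, fixed to the table: long low black housing, 80 (x) by 220 (y) by 36 mm high, a 9 mm high aluminium rail along each long edge of its top. Origin: centre of its underside, on the table; z up, y along its length. The reset button is centred at x = 0, y = -55 mm, hidden under the dust cover.
- cover (a joint): Dust cover: travel along the unit's +y in m, 0 = home over the button, 0.10 = end stop. Aluminium hood 70 (x) by 76 (y) mm, flat roof 49 mm above the table. On its middle stands a black grip fin 12 mm thick along y, 36 mm wide along x, top 83 mm above the table; fin centre at unit x = 0, y = -55 mm + travel. Slides with about 2 N of friction, stays where left.
- reset_button (a joint): The unit's spring button: travel downwards in m, 0 = up, 0.005 = fully down (about 5 N); springs back when let go. Steel, round, 26 mm across, flat top 44 mm above the table (8 mm above the housing's top).
- bare_button (a joint): Travel of the uncovered button (same kind, 0 to 0.005 m, top 48 mm above the table) in the middle of the other controller, a square black box 110 by 110 by 40 mm high without a cover. To be left alone.

How it is judged (in metres and radians):
On the way, in this order (a step that is already met when the one before it is completed fails the run):
1. the cover is slid along and the button exposed (value of joint cover above 0.075 m), for 0.1 s.
2. the exposed button is pressed down and held a moment (value of joint reset_button above 0.0035 m and value of joint cover above 0.06 m), for 0.2 s.
3. the cover is slid back home (value of joint cover below 0.01 m), for 0.1 s.
At the end, for the whole second after the job is handed in: The dust cover is home over the button (within 10 mm of its closed stop) and at rest, and the reset button is up again (within 1.5 mm) (value of joint cover below 0.01 m and velocity of joint cover between -0.01 and 0.01 m/s and value of joint reset_button below 0.0015 m); the robot touches nothing.
It fails at once if the bare button of the square controller is pressed (2 mm or more) (value of joint bare_button above 0.002 m).
It also fails if it takes over 48 s, if anything falls off the work surface, if the arm or the gripper's body presses on something with over 40 N, if the wrist force passes 120 N, or if a joint passes its speed limit or range.

## Working session

There is one attempt and no reset: what is moved stays moved. The work goes in short steps, Python scripts to look and compute and a tool call to move; the robot and the scene stay as the last step left them, time stands still between calls to the robot, and variables do not carry over. Pictures are saved under pics/ and viewed, at most 10 in all, crops included, and the job is handed in when it is done.

Besides the shell and the picture viewer there is one more tool, called in YAML: its name, and indented under it one key for each argument. move_arm: Moves the arm, as the interface text tells. Its arguments: {"type":"object","properties":{"series":{"type":"array"}},"required":["series"]}

```bash
mkdir -p pics; python3 - <<'E'
from station import r
import cv2,json,numpy as np
s=r.sense();print(s)
for n in("top","side"):
    c=r.capture(n);cv2.imwrite(f"pics/{n}1.png",c["img"][:,:,::-1])
    np.savez(f"{n}.npz",K=c["camera_matrix"],r=c["rvec"],t=c["tvec"])
E
```

```text
{'time_s': 0.0, 'joints': array([-5.77205267e+01,  2.20890094e+01,  3.79429710e-01, -3.01225117e-02,
       -6.84089643e+01, -1.48174585e+01]), 'joint_velocities': array([ 0.03119447, -0.07351371, -0.0504043 , -0.06425577, -0.00924035,
        0.01397183]), 'effort': array([ 5.06117049e-04, -3.90663028e+01,  1.87406445e+01,  4.21992078e+00,
        1.09643737e-02, -1.79293561e-04]), 'tcp_pos': array([ 0.18741717, -0.59566545,  0.24647266]), 'ee_rot': array([[-9.53974266e-01, -2.99887682e-01, -6.91614566e-04],
       [-2.99888474e-01,  9.53972149e-01,  2.01025548e-03],
       [ 5.69301778e-05,  2.12513923e-03, -9.99997740e-01]]), 'wrist_force': array([-0.30317247, -0.6344742 , -0.79727963]), 'moment': array([ 0.01559777,  0.05193143, -0.00223459]), 'gripper_force': 0.0, 'gripper_width': 1.002196812879256}
```

View pics/top1.png

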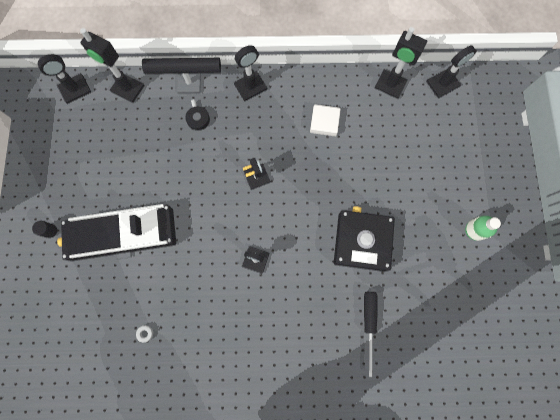

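View pics/side1.png

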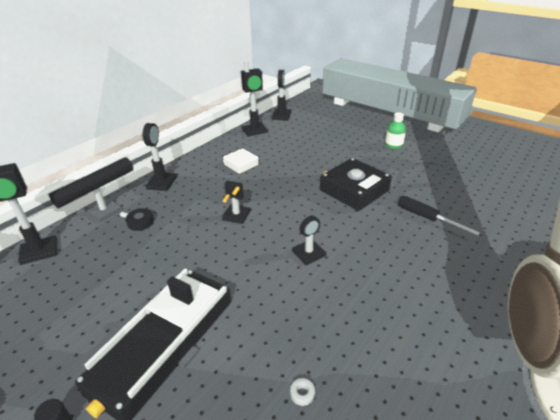

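Top view: the long unit has corners near (62,220), (168,206), (175,245) and (66,258). The cover is at its right end with the fin near (136,225), and the square box is at (365,240). I'll zoom in for exact pixels.

```bash
python3 - <<'E'
import cv2
im=cv2.imread("pics/top1.png")[190:275,45:190]
cv2.imwrite("pics/z1.png",cv2.resize(im,None,fx=5,fy=5,interpolation=cv2.INTER_CUBIC))
E
```

```text
(no output)
```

View pics/z1.png

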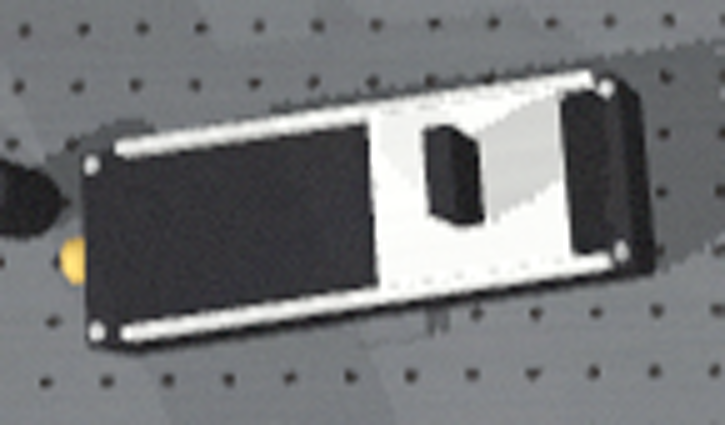

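The zoom shows the housing's corner screws at crop (91,163), (605,88), (622,250) and (97,332). The cover roof's corners are at (370,115), (560,95), (573,255) and (378,287), and the fin's top is near (438,175).

```bash
cat > h.py <<'E'
import numpy as np,cv2
def ray(n,px,z):
    d=np.load(n+".npz");R=cv2.Rodrigues(d["r"])[0];t=d["t"].ravel()
    u=cv2.undistortPoints(np.float64(px).reshape(-1,1,2),d["K"],None)[:,0]
    D=np.c_[u,np.ones(len(u))]@R;C=-R.T@t
    return C+D*((z-C[2])/D[:,2])[:,None]
E
python3 - <<'E'
from h import *
f=lambda p:np.array(p)/5+[44.6,189.6]
np.set_printoptions(precision=4,suppress=True)
s=ray("top",f([(91,163),(605,88),(622,250),(97,332)]),.036);print(s,s.mean(0))
c=ray("top",f([(370,115),(560,95),(573,255),(378,287)]),.049);print(c,c.mean(0))
print(ray("top",f([(426,130),(455,125),(432,214),(458,222)]),.083))
y=(s[0]+s[3]-s[1]-s[2])[:2];y/=np.linalg.norm(y);x=np.array([y[1],-y[0]]);print("y",y,np.degrees(np.arctan2(y[1],y[0])),"x",x)
print("button",s.mean(0)[:2]-.055*y, "from cover",c.mean(0))
print("box",ray("top",[(365,240)],.04))
E
```

```text
[[0.5433 0.3978 0.036 ]
 [0.5708 0.1915 0.036 ]
 [0.5041 0.1817 0.036 ]
 [0.4749 0.3885 0.036 ]] [0.5233 0.2899 0.036 ]
[[0.5583 0.2814 0.049 ]
 [0.5652 0.2058 0.049 ]
 [0.5005 0.1975 0.049 ]
 [0.4892 0.2734 0.049 ]] [0.5283 0.2395 0.049 ]
[[0.5446 0.2462 0.083 ]
 [0.5464 0.2352 0.083 ]
 [0.512  0.2418 0.083 ]
 [0.5088 0.2318 0.083 ]]
y [-0.136   0.9907] 97.81843175947054 x [0.9907 0.136 ]
button [0.5307 0.2354] from cover [0.5283 0.2395 0.049 ]
box [[ 0.4959 -0.2101  0.04  ]]
```

move_arm:
  series:
    - {"grip": 1,"xyz": [-36,43,0],"angular": [0,0,0.01]}
    - {"grip": 1,"xyz": [-72,86,0],"angular": [0,0,0.02]}
    - {"grip": 1,"xyz": [-108,130,0],"angular": [0,0,0.03]}
    - {"grip": 1,"xyz": [-144,173,0],"angular": [0,0,0.04]}
    - {"grip": 1,"xyz": [-180,216,0],"angular": [0,0,0.06]}
    - {"grip": 1,"xyz": [-216,260,0],"angular": [0,0,0.08]}
    - {"grip": 1,"xyz": [-252,303,0],"angular": [0,0,0.1]}
    - {"grip": 1,"xyz": [-288,346,0],"angular": [0,0,0.12]}
    - {"grip": 1,"xyz": [-288,346,0],"angular": [0,0,0.168]}
    - {"grip": 1,"xyz": [-288,346,0],"angular": [0,0,0.168]}

```text
time_s: 1.1
tcp_pos: [0.3602, -0.1753, 0.2477]
ee_rot: [[-0.989, -0.145, 0.001], [-0.145, 0.989, 0.001], [-0.001, 0.0, -1.0]]
wrist_force: [-0.9, -0.4, -1.1]
gripper_width: 0.999
gripper_force: 0.0
```

move_arm:
  series:
    - {"grip": 1,"xyz": [-25,42,0],"angular": [0,0,0.009]}
    - {"grip": 1,"xyz": [-50,85,0],"angular": [0,0,0.009]}
    - {"grip": 1,"xyz": [-75,127,0],"angular": [0,0,0.009]}
    - {"grip": 1,"xyz": [-100,170,0],"angular": [0,0,0.009]}
    - {"grip": 1,"xyz": [-125,212,10],"angular": [0,0,0.009]}
    - {"grip": 1,"xyz": [-150,255,20],"angular": [0,0,0.009]}
    - {"grip": 1,"xyz": [-175,297,30],"angular": [0,0,0.009]}
    - {"grip": 1,"xyz": [-200,340,40],"angular": [0,0,0.009]}
    - {"grip": 1,"xyz": [-227,385,50],"angular": [0,0,0.009]}
    - {"grip": 1,"xyz": [-227,385,50],"angular": [0,0,0.009]}

```text
time_s: 2.1
tcp_pos: [0.5322, 0.236, 0.1947]
ee_rot: [[-0.991, -0.13, -0.002], [-0.13, 0.991, -0.002], [0.002, -0.001, -1.0]]
wrist_force: [-1.0, -0.5, -0.2]
gripper_width: 0.999
gripper_force: 0.0
```

```bash
python3 - <<'E'
from station import r
import cv2,numpy as np
s=r.sense();c=r.capture("wrist");cv2.imwrite("pics/w1.png",c["img"][:,:,::-1])
np.savez("w.npz",K=c["camera_matrix"],H=c["hand_eye"],p=s["tcp_pos"],R=s["ee_rot"]);print(s["tcp_pos"],s["ee_rot"],c["hand_eye"])
E
```

```text
[0.53218008 0.23596069 0.19470392] [[-0.99146503 -0.13035834 -0.00194865]
 [-0.13035549  0.99146614 -0.00152685]
 [ 0.00213106 -0.0012598  -0.99999694]] [[-4.67222471e-04 -9.61448685e-01 -2.74984014e-01  7.57669108e-02]
 [ 9.99999685e-01 -2.72567761e-04 -7.46088490e-04 -1.19533858e-03]
 [ 6.42374021e-04 -2.74984276e-01  9.61448509e-01 -1.36423888e-01]
 [ 0.00000000e+00  0.00000000e+00  0.00000000e+00  1.00000000e+00]]
```

View pics/w1.png

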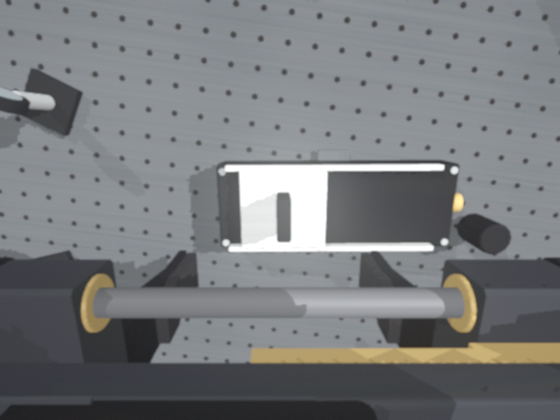

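The wrist view shows the unit lying along the closing axis. Its screws are at (222,172), (454,170), (444,242) and (226,243), and the fin spans columns 277–291 and rows 192–242, roughly between the jaws.

```bash
python3 - <<'E'
from h import *
d=np.load("w.npz");H=d["H"];R=d["R"]@H[:3,:3];C=d["R"]@H[:3,3]+d["p"]
def w(px,z):
    u=cv2.undistortPoints(np.float64(px).reshape(-1,1,2),d["K"],None)[:,0]
    D=np.c_[u,np.ones(len(u))]@R.T;return C+D*((z-C[2])/D[:,2])[:,None]
np.set_printoptions(precision=4,suppress=True)
s=w([(222,172),(454,170),(444,242),(226,243)],.036);m=s.mean(0)
y=(s[1]+s[2]-s[0]-s[3])[:2];y/=np.linalg.norm(y);print(s,m,np.degrees(np.arctan2(y[1],y[0])),"button",m[:2]-.055*y)
f=w([(278,242),(291,242)],.083);print("fin near edge",f)
g=w([(240,205),(327,205)],.049);print("roof edges",g,g.mean(0))
E
```

```text
[[0.5049 0.1798 0.036 ]
 [0.476  0.386  0.036 ]
 [0.5439 0.3954 0.036 ]
 [0.5721 0.1893 0.036 ]] [0.5242 0.2876 0.036 ] 97.87771838819774 button [0.5318 0.2331]
fin near edge [[0.5475 0.2363 0.083 ]
 [0.5462 0.2466 0.083 ]]
roof edges [[0.5298 0.2    0.049 ]
 [0.5198 0.2762 0.049 ]] [0.5248 0.2381 0.049 ]
```

move_arm:
  series:
    - {"grip": 0.6,"xyz": [1,3,30],"angular": [0,0,0.006]}
    - {"grip": 0.6,"xyz": [1,3,60],"angular": [0,0,0.006]}
    - {"grip": 0.6,"xyz": [1,3,85],"angular": [0,0,0.006]}
    - {"grip": 0.6,"xyz": [1,3,100],"angular": [0,0,0.006]}
    - {"grip": 0.6,"xyz": [1,3,110],"angular": [0,0,0.006]}
    - {"grip": 0.6,"xyz": [1,3,114],"angular": [0,0,0.006]}
    - {"grip": 0.6,"xyz": [1,3,114],"angular": [0,0,0.006]}

```text
time_s: 2.85
tcp_pos: [0.5296, 0.2349, 0.0837]
ee_rot: [[-0.993, -0.121, -0.0], [-0.121, 0.993, -0.0], [0.0, -0.0, -1.0]]
wrist_force: [-0.5, 0.5, 0.6]
gripper_width: 0.607
gripper_force: 0.0
```

move_arm:
  series:
    - {"grip": 0.4,"xyz": [0,0,0],"angular": [0,0,0]}
    - {"grip": 0.3,"xyz": [0,0,0],"angular": [0,0,0]}
    - {"grip": 0.2,"xyz": [0,0,0],"angular": [0,0,0]}
    - {"grip": 0.1,"xyz": [0,0,0],"angular": [0,0,0]}
    - {"grip": 0.1,"xyz": [0,0,0],"angular": [0,0,0]}
    - {"grip": 0.1,"xyz": [0,0,0],"angular": [0,0,0]}
    - {"grip": 0.1,"xyz": [0,0,0],"angular": [0,0,0]}
    - {"grip": 0.1,"xyz": [0,0,0],"angular": [0,0,0]}

```text
time_s: 3.65
tcp_pos: [0.5296, 0.2359, 0.0837]
ee_rot: [[-0.992, -0.123, 0.0], [-0.123, 0.992, 0.0], [-0.0, 0.0, -1.0]]
wrist_force: [-1.4, 2.0, 1.6]
gripper_width: 0.133
gripper_force: 30.0
```

move_arm:
  series:
    - {"grip": 0.1,"xyz": [0,5,0],"angular": [0,0,-0.004]}
    - {"grip": 0.1,"xyz": [0,15,0],"angular": [0,0,-0.008]}
    - {"grip": 0.1,"xyz": [0,28,0],"angular": [0,0,-0.013]}
    - {"grip": 0.1,"xyz": [1,41,0],"angular": [0,0,-0.013]}
    - {"grip": 0.1,"xyz": [1,54,0],"angular": [0,0,-0.013]}
    - {"grip": 0.1,"xyz": [1,67,0],"angular": [0,0,-0.013]}
    - {"grip": 0.1,"xyz": [1,78,0],"angular": [0,0,-0.013]}
    - {"grip": 0.1,"xyz": [1,86,0],"angular": [0,0,-0.013]}
    - {"grip": 0.1,"xyz": [1,90,0],"angular": [0,0,-0.013]}
    - {"grip": 0.1,"xyz": [1,90,0],"angular": [0,0,-0.013]}

```text
time_s: 4.65
tcp_pos: [0.5173, 0.326, 0.0837]
ee_rot: [[-0.991, -0.135, 0.0], [-0.135, 0.991, 0.001], [-0.0, 0.001, -1.0]]
wrist_force: [-2.5, 1.1, 5.1]
gripper_width: 0.134
gripper_force: 30.0
```

move_arm:
  series:
    - {"grip": 0.1,"xyz": [0,3,0],"angular": [0,0,0]}
    - {"grip": 0.1,"xyz": [0,6,0],"angular": [0,0,0]}
    - {"grip": 0.1,"xyz": [0,6,0],"angular": [0,0,0]}

```text
time_s: 4.95
tcp_pos: [0.5166, 0.3309, 0.0837]
ee_rot: [[-0.991, -0.134, -0.0], [-0.134, 0.991, 0.0], [0.0, 0.0, -1.0]]
wrist_force: [-2.0, -0.5, 5.5]
gripper_width: 0.137
gripper_force: 30.0
```

move_arm:
  series:
    - {"grip": 0.1,"xyz": [0,3,0],"angular": [0,0,0]}
    - {"grip": 0.1,"xyz": [0,4,0],"angular": [0,0,0]}
    - {"grip": 0.1,"xyz": [0,4,0],"angular": [0,0,0]}

```text
time_s: 5.25
tcp_pos: [0.5162, 0.3333, 0.0837]
ee_rot: [[-0.991, -0.134, -0.001], [-0.134, 0.991, -0.002], [0.001, -0.002, -1.0]]
wrist_force: [-0.1, -4.2, 6.1]
gripper_width: 0.135
gripper_force: 30.0
```

move_arm:
  series:
    - {"grip": 0.3,"xyz": [0,0,0],"angular": [0,0,0]}
    - {"grip": 0.5,"xyz": [0,0,0],"angular": [0,0,0]}
    - {"grip": 0.5,"xyz": [0,0,0],"angular": [0,0,0]}
    - {"grip": 0.5,"xyz": [0,0,-20],"angular": [0,0,0]}
    - {"grip": 0.5,"xyz": [0,0,-50],"angular": [0,0,0]}
    - {"grip": 0.5,"xyz": [0,0,-80],"angular": [0,0,0]}
    - {"grip": 0.3,"xyz": [0,-30,-100],"angular": [0,0,0]}
    - {"grip": 0.1,"xyz": [0,-60,-100],"angular": [0,0,0]}
    - {"grip": 0,"xyz": [0,-94,-100],"angular": [0,0,0]}
    - {"grip": 0,"xyz": [0,-94,-100],"angular": [0,0,0]}

```text
time_s: 6.25
tcp_pos: [0.5285, 0.2386, 0.1835]
ee_rot: [[-0.991, -0.131, -0.001], [-0.131, 0.991, -0.0], [0.001, -0.0, -1.0]]
wrist_force: [-0.3, -0.4, -0.2]
gripper_width: 0.217
gripper_force: 0.0
```

```bash
python3 - <<'E'
from station import r
import cv2,numpy as np
s=r.sense();c=r.capture("wrist");cv2.imwrite("pics/w2.png",c["img"][:,:,::-1])
np.savez("w.npz",K=c["camera_matrix"],H=c["hand_eye"],p=s["tcp_pos"],R=s["ee_rot"]);print(s["tcp_pos"],s["ee_rot"],s["gripper_width"])
E
```

```text
[0.52853126 0.23861253 0.18346541] [[-9.91392261e-01 -1.30920383e-01 -1.11269670e-03]
 [-1.30920056e-01  9.91392862e-01 -3.62728577e-04]
 [ 1.15060813e-03 -2.13931990e-04 -9.99999315e-01]] 0.21689400480076976
```

View pics/w2.png

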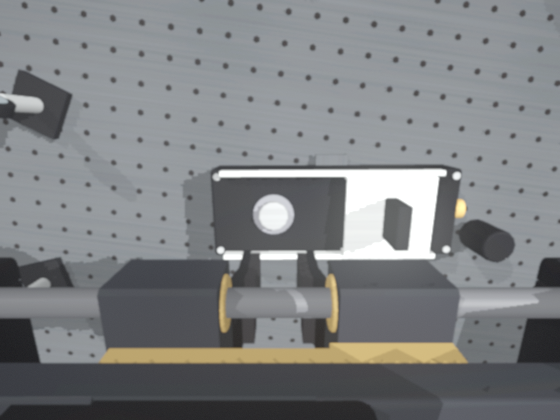

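The cover is at its far end, with its fin near (398,222). The bare steel button is centred at about (274,215).

```bash
python3 - <<'E'
from h import *
d=np.load("w.npz");H=d["H"];R=d["R"]@H[:3,:3];C=d["R"]@H[:3,3]+d["p"]
u=cv2.undistortPoints(np.float64([[[274,215]]]),d["K"],None)[0,0]
D=R@[*u,1];P=C+D*(.044-C[2])/D[2];print(P, d["R"].T@(P-d["p"])*1000)
E
```

```text
[0.52975227 0.23364896 0.044     ] [ -0.7211441   -5.05087309 139.46575565]
```

move_arm:
  series:
    - {"grip": 0,"xyz": [-1,-5,25],"angular": [0,0,0]}
    - {"grip": 0,"xyz": [-1,-5,55],"angular": [0,0,0]}
    - {"grip": 0,"xyz": [-1,-5,80],"angular": [0,0,0]}
    - {"grip": 0,"xyz": [-1,-5,98],"angular": [0,0,0]}
    - {"grip": 0,"xyz": [-1,-5,107],"angular": [0,0,0]}
    - {"grip": 0,"xyz": [-1,-5,112],"angular": [0,0,0]}
    - {"grip": 0,"xyz": [-1,-5,115],"angular": [0,0,0]}
    - {"grip": 0,"xyz": [-1,-5,117],"angular": [0,0,0]}
    - {"grip": 0,"xyz": [-1,-5,118],"angular": [0,0,0]}
    - {"grip": 0,"xyz": [-1,-5,118],"angular": [0,0,0]}

```text
time_s: 7.3
tcp_pos: [0.5309, 0.2372, 0.0665]
ee_rot: [[-0.991, -0.135, 0.001], [-0.135, 0.991, 0.001], [-0.002, 0.001, -1.0]]
wrist_force: [-1.1, 1.0, 4.2]
gripper_width: 0.005
gripper_force: 1.7
```

move_arm:
  series:
    - {"grip": 0,"xyz": [0,-2,1],"angular": [0,0,0]}
    - {"grip": 0,"xyz": [0,-2,2],"angular": [0,0,0]}
    - {"grip": 0,"xyz": [0,-2,3],"angular": [0,0,0]}
    - {"grip": 0,"xyz": [0,-2,3],"angular": [0,0,0]}

```text
time_s: 7.7
tcp_pos: [0.5318, 0.2354, 0.0644]
ee_rot: [[-0.991, -0.135, 0.003], [-0.135, 0.991, 0.001], [-0.003, 0.001, -1.0]]
wrist_force: [-1.7, 2.1, 9.9]
gripper_width: 0.001
gripper_force: 5.2
```

move_arm:
  series:
    - {"grip": 0,"xyz": [0,0,1],"angular": [0,0,0]}
    - {"grip": 0,"xyz": [0,0,1],"angular": [0,0,0]}
    - {"grip": 0,"xyz": [0,0,1],"angular": [0,0,0]}
    - {"grip": 0,"xyz": [0,0,1],"angular": [0,0,0]}
    - {"grip": 0,"xyz": [0,0,1],"angular": [0,0,0]}

```text
time_s: 8.2
tcp_pos: [0.5319, 0.2354, 0.0643]
ee_rot: [[-0.991, -0.135, 0.003], [-0.135, 0.991, 0.001], [-0.003, 0.001, -1.0]]
wrist_force: [-3.5, 1.5, 14.4]
gripper_width: 0.006
gripper_force: 7.5
```

move_arm:
  series:
    - {"grip": 0,"xyz": [0,0,-15],"angular": [0,0,0]}
    - {"grip": 0,"xyz": [0,0,-50],"angular": [0,0,0]}
    - {"grip": 0.2,"xyz": [0,0,-90],"angular": [0,0,0]}
    - {"grip": 0.5,"xyz": [0,30,-115],"angular": [0,0,0]}
    - {"grip": 0.5,"xyz": [0,65,-115],"angular": [0,0,0]}
    - {"grip": 0.5,"xyz": [2,99,-115],"angular": [0,0,0]}
    - {"grip": 0.5,"xyz": [2,99,-115],"angular": [0,0,0]}
    - {"grip": 0.5,"xyz": [2,99,-115],"angular": [0,0,0]}

```text
time_s: 9.0
tcp_pos: [0.5149, 0.3323, 0.1755]
ee_rot: [[-0.991, -0.135, -0.002], [-0.135, 0.991, -0.002], [0.002, -0.001, -1.0]]
wrist_force: [0.3, 0.4, -0.8]
gripper_width: 0.446
gripper_force: 0.0
```

move_arm:
  series:
    - {"grip": 0.5,"xyz": [0,1,30],"angular": [0,0,0]}
    - {"grip": 0.5,"xyz": [0,1,60],"angular": [0,0,0]}
    - {"grip": 0.5,"xyz": [0,1,80],"angular": [0,0,0]}
    - {"grip": 0.5,"xyz": [0,1,92],"angular": [0,0,0]}
    - {"grip": 0.3,"xyz": [0,1,92],"angular": [0,0,0]}
    - {"grip": 0.1,"xyz": [0,1,92],"angular": [0,0,0]}
    - {"grip": 0.1,"xyz": [0,1,92],"angular": [0,0,0]}
    - {"grip": 0.1,"xyz": [0,1,92],"angular": [0,0,0]}
    - {"grip": 0.1,"xyz": [0,1,92],"angular": [0,0,0]}

```text
time_s: 9.9
tcp_pos: [0.5156, 0.3336, 0.0855]
ee_rot: [[-0.991, -0.135, 0.001], [-0.135, 0.991, 0.001], [-0.001, 0.001, -1.0]]
wrist_force: [3.5, -4.4, 2.3]
gripper_width: 0.148
gripper_force: 3.3
```

move_arm:
  series:
    - {"grip": 0.1,"xyz": [0,-5,0],"angular": [0,0,0]}
    - {"grip": 0.1,"xyz": [0,-15,0],"angular": [0,0,0]}
    - {"grip": 0.1,"xyz": [0,-28,0],"angular": [0,0,0]}
    - {"grip": 0.1,"xyz": [0,-41,0],"angular": [0,0,0]}
    - {"grip": 0.1,"xyz": [0,-54,0],"angular": [0,0,0]}
    - {"grip": 0.1,"xyz": [0,-67,0],"angular": [0,0,0]}
    - {"grip": 0.1,"xyz": [0,-80,0],"angular": [0,0,0]}
    - {"grip": 0.1,"xyz": [0,-89,0],"angular": [0,0,0]}
    - {"grip": 0.1,"xyz": [0,-94,0],"angular": [0,0,0]}
    - {"grip": 0.1,"xyz": [0,-94,0],"angular": [0,0,0]}

```text
time_s: 10.9
tcp_pos: [0.5287, 0.2386, 0.0854]
ee_rot: [[-0.991, -0.134, 0.001], [-0.134, 0.991, -0.0], [-0.001, -0.0, -1.0]]
wrist_force: [-0.5, -1.5, 5.5]
gripper_width: 0.137
gripper_force: 30.0
```

move_arm:
  series:
    - {"grip": 0.1,"xyz": [0,-2,0],"angular": [0,0,0]}
    - {"grip": 0.1,"xyz": [0,-4,0],"angular": [0,0,0]}
    - {"grip": 0.1,"xyz": [0,-6,0],"angular": [0,0,0]}
    - {"grip": 0.1,"xyz": [0,-6,0],"angular": [0,0,0]}

```text
time_s: 11.3
tcp_pos: [0.5293, 0.234, 0.0854]
ee_rot: [[-0.991, -0.134, 0.002], [-0.134, 0.991, 0.001], [-0.002, 0.001, -1.0]]
wrist_force: [-1.4, 1.6, 5.9]
gripper_width: 0.136
gripper_force: 30.0
```

move_arm:
  series:
    - {"grip": 0.3,"xyz": [0,0,0],"angular": [0,0,0]}
    - {"grip": 0.5,"xyz": [0,0,0],"angular": [0,0,0]}
    - {"grip": 0.5,"xyz": [0,0,0],"angular": [0,0,0]}
    - {"grip": 0.5,"xyz": [0,0,-20],"angular": [0,0,0]}
    - {"grip": 0.5,"xyz": [0,0,-50],"angular": [0,0,0]}
    - {"grip": 0.5,"xyz": [0,0,-85],"angular": [0,0,0]}
    - {"grip": 0.5,"xyz": [0,0,-110],"angular": [0,0,0]}
    - {"grip": 0.5,"xyz": [0,0,-110],"angular": [0,0,0]}
    - {"grip": 0.5,"xyz": [0,0,-110],"angular": [0,0,0]}

```text
time_s: 12.2
tcp_pos: [0.5285, 0.2342, 0.1944]
ee_rot: [[-0.991, -0.134, -0.0], [-0.134, 0.991, 0.0], [0.0, 0.001, -1.0]]
wrist_force: [0.7, 0.2, 0.1]
gripper_width: 0.501
gripper_force: 0.0
```

```bash
python3 - <<'E'
from station import r
import cv2
cv2.imwrite("pics/w3.png",r.capture("wrist")["img"][:,:,::-1])
E
```

```text
(no output)
```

View pics/w3.png

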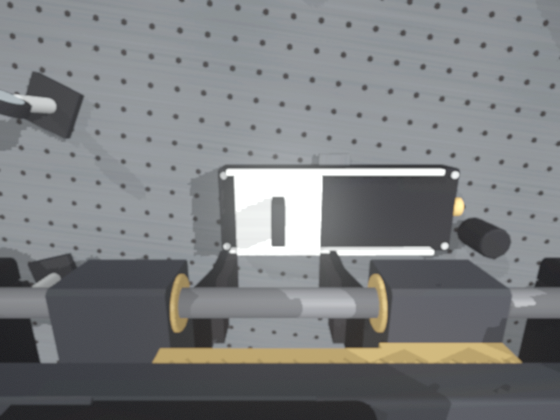

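The cover is home: its roof spans columns 235–322 and the fin is at column 278, slightly nearer the end than at the start. The gripper is clear of everything.

```bash
python3 -c "
from station import r
print(r.finish_job())"
```

```text
the job is handed in; nothing more can be done
None
```

I slid the cover to its far stop, pressed the reset button right down and held it, slid the cover back home over it and handed the job in at about 12 s. The square box's button was never approached, and no verdict came back.

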